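# Wind back a tape cassette and put it away

## Task

Turn the winder's crank clockwise (seen from above) until its steady drag suddenly falls away, then stop at once (within another three quarters of a turn), so that the overwind pin does not pop up. Then lift the freed cassette gently out of the winder's nest, never tugging at it while it is still held, and set it gently down flat and right side up in the empty holder, let go and leave the spare cassette and the other things on the bench undisturbed.

Things in the scene. Friction and masses are not known exactly. Their poses are not given: they have to be found in the camera images.
- winder: Hand winder, a white box fixed to the bench, 200 x 290 mm, flat deck 86 mm high, origin at the centre of its underside. Own x points away from the robot at yaw 0, own y to the left. The crank stands on the deck 70 mm to +y of the centre, the cassette's nest 80 mm to -y. A dark block (45 x 62 x 14 mm) at the nest's +x end hides a tongue that holds the cassette by a slot in its end.
- crank (a joint): Crank angle, rad, grows clockwise seen from above; at 0 the arm points along the winder's -x. Starts between 0 and 0.7. First up to 1.3 rad of light slack, then a steady drag of 7 to 9 N at the knob, which falls suddenly to about 1 N somewhere between 0.8 and 2.0 turns from angle 0, differing each time. Going on for three quarters of a turn after that trips the overwind pin.
- crank_axis (a point): Point on the crank's vertical axis, 130 mm above the bench, level with the gripping height of the knob.
- crank_knob (a point): On the centre line of the crank's upright black knob, 12 mm below its top, 130 mm above the bench. The knob is a cylinder 18 mm in diameter, 40 mm high (102 to 142 mm above the bench), spinning freely on the arm 45 mm from the crank axis, so a gripper can hold it without turning. A squeeze of 30 to 40 N keeps it from slipping. The arm under it is 16 mm wide, its top 101 mm above the bench.
- trip (a joint): Brass overwind pin, 10 mm in diameter, in the deck between crank and nest: 0 m is flush. It pops up by 3 mm and more if the crank is overwound, and does not go back.
- cassette: The closed grey plastic cassette in the winder's nest, 88 x 48 x 46 mm (own x, y, z), about 0.18 kg, origin at the centre of its underside, z up. It stands 36 mm out of the nest walls and is best gripped across its 48 mm width from above. Two dark discs on its top face, a white label on each long side.
- nest_floor (a point): Centre of the nest's floor, level with the deck. Nest long side along the winder's x, walls 4 mm thick rising 10 mm above the floor, 3 mm play all round the cassette. The hidden tongue draws back by itself as the crank's drag falls away (at the latest a tenth of a turn after); before that the cassette cannot be lifted. Over 20 N between cassette and winder damages them.
- empty_holder: Black open tray fixed to the bench, 102 x 62 x 18 mm with 4 mm walls and a 4 mm floor, inside 94 x 54 mm, long side along own x, origin at the centre of its underside. The empty one of two: the cassette goes in here, either way round. Ramming it in with over 35 N, or letting it fall more than 10 mm, harms it.
- full_holder: The same kind of tray with the spare cassette in it.
- spare_cassette: A cassette of the same kind and size, standing in the other holder; leave it.
- multimeter: Bystander: yellow hand multimeter, 160 x 78 x 34 mm, lying flat.
- screwdriver: Bystander: screwdriver lying on the bench before the winder.
- board: Bystander: green circuit board, 90 x 60 mm, 16 mm high, between winder and holders, towards the back.
- parts_bin: Bystander: open blue bin, 120 x 100 x 60 mm.
Things that resemble listed ones, but are neither listed nor needed, are in the scene too. Leave any orange or purple look-alike of the empty_holder alone.

How it is judged (in metres and radians):
On the way, in this order (a step that is already met when the one before it is completed fails the run):
1. the crank has been wound at least 0.8 turns (value of joint crank above 5 rad), for 0.1 s.
2. the cassette has been lifted clear of the nest (z of cassette in the frame of nest_floor above 0.02 m), for 0.1 s.
At the end, for the whole second after the job is handed in: The cassette stands right side up and fully down in the empty holder (centre within 6 mm, underside within 3 mm of the holder's floor, tilt under 0.08 rad), at rest, and the overwind pin is up by less than 3 mm (x of cassette in the frame of empty_holder between -0.006 and 0.006 m and y of cassette in the frame of empty_holder between -0.006 and 0.006 m and z of cassette in the frame of empty_holder below 0.007 m and angle between cassette's own z axis and vertical below 0.08 rad and linear speed of cassette below 0.02 m/s and value of joint trip below 0.003 m); the robot touches nothing.
It fails at once if the crank was overwound (trip pin up by 3 mm) (value of joint trip above 0.003 m).
It fails at once if the cassette was pulled or pressed against the winder with more than 20 N (contact force between cassette and winder above 20 N).
It fails at once if the cassette was rammed into the holder (over 35 N) or dropped into it (over 0.5 m/s at the holder) (contact force between cassette and empty_holder above 35 N or (horizontal distance between cassette and empty_holder below 0.03 m and z of cassette in the frame of empty_holder below 0.06 m and linear speed of cassette above 0.5 m/s)).
It fails at once if the spare cassette was disturbed (moved 10 mm) (distance of spare_cassette from where it was at the start of the episode above 0.01 m).
It fails at once if a bystander was pushed about (moved 30 mm) (distance of any of multimeter, screwdriver, board, parts_bin from where it was at the start of the episode above 0.03 m).
It also fails if it takes over 72 s, if anything falls off the work surface, if the arm or the gripper's body presses on something with over 40 N, if the wrist force passes 120 N, or if a joint passes its speed limit or range.

## Robot

A 7-joint arm with a two-finger parallel gripper is mounted at the origin on the work surface. World frame = base frame: x ahead of the robot, y to its left, z up, the work surface at z = 0. Lengths are in mm, angles in rad, forces in N, time in s.
With the tool pointing down it reaches from about 425 to 975 mm from the base axis. Payload 16.7 kg.
Tool frame: the origin (TCP) lies on the centre line of the jaws, within the pads' length; the fingertips stand 25 mm ahead of it and the grasp point (between the pads) lies 6 mm ahead of it; y points along the fingers, z is the direction in which the jaws open and shut, and the axes are right-handed (so a half turn about y gives the same grasp; the last joint's range is limited). The gripper opens to 85 mm and grips with 20 to 120 N. Pads are 22 mm wide; open, the fingers measure 114 mm over their backs; the gripper's body (76 mm by 85 mm) begins 54 mm behind the grasp point. The pads swing forward as they close: fully open they stand 13 mm farther back than shut.
Start: joints at [0.966, 0.426, 0.074, 1.606, -0.034, 1.111, -0.067], TCP at [297.087, -606.067, 256.302] pointing down, gripper open.
Joint ranges: [-2.85, 2.85], [-0.5, 2.14], [-1.23, 1.37], [0.21, 2.46], [-1.02, 4.16], [0.16, 2.05], [-2.73, 2.73]. Speed limits (rad/s): [1.89, 1.89, 2.39, 2.39, 3.01, 3.01, 3.01].

## Interface

Orientations are given as a 3x3 rotation matrix whose columns are the frame's x, y, z axes.
In Python, from bench import sense, vision, env gives the robot as it stands. The module is installed in compiled form; this text tells all that it offers.
- The arm moves only by the tool drive_tool, never from a script. Its argument "increments" is a list that holds one entry, the list of rows, each a list of 6 numbers: the shift along the world's x, y, z in mm, then the turn, a rotation vector about the world's x, y, z in degrees. In form: [[[x, y, z, rx, ry, rz], ...]]. A call has exactly 8 rows; each row is the pose to reach, as a shift and turn from the pose commanded when the call began; what a row does not reach only later rows make up. A row lasts 1/12 s, in which the tool goes at most 41.7 mm and 7.16 degrees, less where a joint would pass 70% of its speed; a pose out of reach is approached as far as the arm can. A call with a gripper value outside its range is refused whole. "fingers" is the closure in counts, from 0 (fully open) to 255 (shut), set as the call begins (left out, the last holds). The fingers move at their own pace and stop on an object; "newtons" is the grip in N (left out, the last holds). Time passes only in rows, so rows that repeat a pose let the fingers close, or fill a call up. It gives the time, the measured TCP pose, the force and the opening at its end, in the units of the state.
- sense(): the state, without advancing time (a new reading comes with each control period).
- vision.read_camera(name): name is "scene" or "top" or "wrist"; returns the picture (420x560x3 uint8, blue, green, red); there is no depth.
- vision.camera_info(name): a dict with "fx", "fy", "cx", "cy" (pixels), "D" ([k1, k2, p1, p2, k3] as OpenCV has them; the pictures are not rectified), "xyz" and "orientation" of the camera in the world. Camera axes: x right, y up, looking along -z (the intrinsics and any distortion apply to the point x, -y, -z); pixel columns grow to the right and rows downward; lengths in mm; the calibration is good to about 2 mm. A picture is of the moment at which its call begins: read the wrist's pose just before it. camera_info takes no time and is no camera call; for the wrist camera it gives the pose at the moment of the call.
- env.job_done(): hands the job in, once; it reports no verdict.
The state is a dict: "time": time; "joint_pos": joint angles; "joint_vel": joint speeds; "tau": joint torques, N m; "position": TCP position; "tcp_rot": TCP orientation; "contact_force": force on the tool from outside, world axes, zero at the start; "wrist_torque": the same for the moment, N m; "finger_gap": finger opening in mm.
Only numpy, scipy, OpenCV 4.12 (cv2) and the standard library are available. Lean on these libraries where they do the work, as an engineer would, in place of code of your own. Each camera call takes 0.05 s, during which the arm holds its last target. There are 200 camera calls.

## Working session

There is one attempt and no reset: what is moved stays moved. The work goes in short steps, Python scripts to look and compute and a tool call to move; the robot and the scene stay as the last step left them, time stands still between calls to the robot, and variables do not carry over. Pictures are saved under pics/ and viewed, about 8 in all and at most 12, crops included, and the job is handed in when it is done.

Besides the shell and the picture viewer there is one more tool, called after ">>>" as name([rows], argument=value, ...), one row to a line, values as JSON. drive_tool: Moves the arm, as the interface text tells. Its arguments: {"type":"object","properties":{"increments":{"type":"array"},"fingers":{"type":"number"},"newtons":{"type":"number"}},"required":["increments"]}

```bash
mkdir -p pics
cat > h.py <<'E'
import numpy as np, cv2
from bench import sense, vision, env
def cam(n):
    i=vision.camera_info(n); K=np.array([[i["fx"],0,i["cx"]],[0,i["fy"],i["cy"]],[0,0,1.]])
    return K,np.array(i["D"],float),np.array(i["xyz"],float),np.array(i["orientation"],float).reshape(3,3)
def ray(n,px,z,c=None):
    K,D,t,R=c or cam(n)
    u=cv2.undistortPoints(np.array(px,float).reshape(-1,1,2),K,D).reshape(-1,2)
    d=np.c_[u[:,0],-u[:,1],-np.ones(len(u))]@R.T
    return t+d*((z-t[2])/d[:,2])[:,None]
def proj(n,P,c=None):
    K,D,t,R=c or cam(n)
    q=(np.array(P,float).reshape(-1,3)-t)@R; q=q*[1,-1,-1]
    return cv2.projectPoints(q,np.zeros(3),np.zeros(3),K,D)[0].reshape(-1,2)
E
python3 - <<'E'
from h import *
s=sense(); print(s["time"],s["position"],np.round(s["tcp_rot"],3),s["contact_force"],s["finger_gap"])
for n in["top","scene"]:
    im=vision.read_camera(n); cv2.imwrite(f"pics/{n}0.png",im); 
    cv2.imwrite(f"pics/{n}0b.png",cv2.resize(im,(800,600),interpolation=cv2.INTER_CUBIC))
    print(n,[np.round(x,2).tolist() for x in cam(n)])
E
```

```text
0.0 [ 296.90508573 -605.76495168  255.59208262] [[-0.898 -0.001  0.44 ]
 [-0.44   0.001 -0.898]
 [ 0.    -1.    -0.001]] [-0.5218487   0.21731805  0.24002409] 85.24611515228561
top [[[476.69, 0.0, 279.61], [0.0, 476.69, 214.4], [0.0, 0.0, 1.0]], [-0.06, 0.0, 0.0, 0.0, 0.0], [282.5, -6.41, 1421.46], [[0.01, 0.99, -0.14], [-1.0, 0.01, -0.0], [-0.0, 0.14, 0.99]]]
scene [[[426.69, 0.0, 278.99], [0.0, 426.69, 214.91], [0.0, 0.0, 1.0]], [0.0, 0.0, 0.0, 0.0, 0.0], [848.14, -659.68, 776.39], [[0.86, -0.34, 0.37], [0.5, 0.57, -0.65], [0.0, 0.75, 0.67]]]
```

View pics/top0b.png

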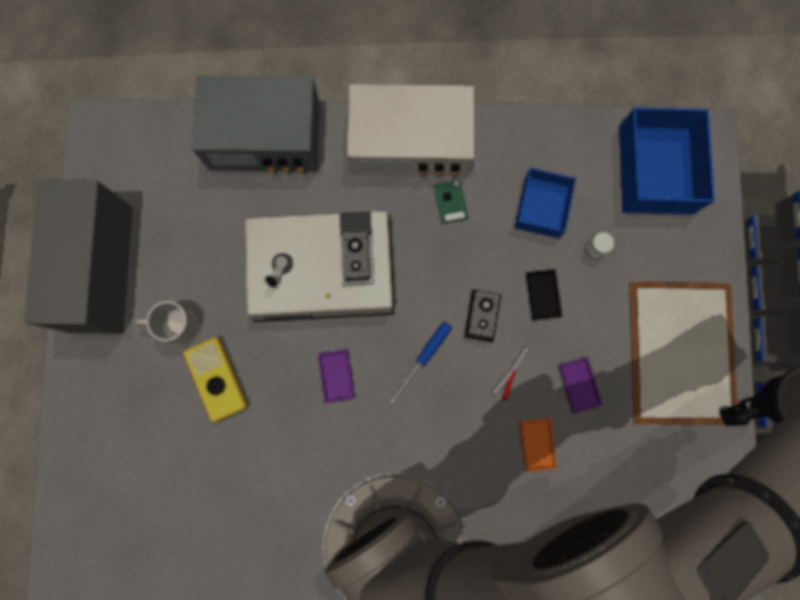

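View pics/scene0b.png

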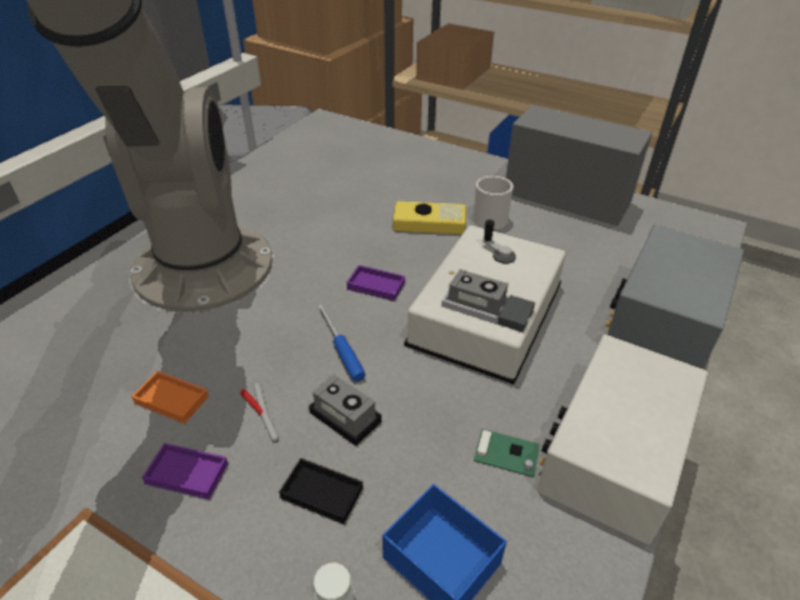

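The top view shows the winder (deck corners about (247,220), (388,212), (392,307), (249,316) in the 800x600 picture), the knob at (273,281), the hub at (282,263), the cassette at (356,258) and the empty black tray at (543,294). The scene view agrees, with the knob at (489,228).

Run:
```python
from h import *
im=cv2.imread("pics/top0.png"); hsv=cv2.cvtColor(im,cv2.COLOR_BGR2HSV)
c=cam("top"); f=0.7
# deck
roi=np.zeros(im.shape[:2],np.uint8); roi[140:230,165:285]=1
def big(m):
    m=cv2.morphologyEx(m,cv2.MORPH_CLOSE,np.ones((3,3)))
    cs,_=cv2.findContours(m,cv2.RETR_EXTERNAL,cv2.CHAIN_APPROX_NONE); return max(cs,key=cv2.contourArea)
def rect(cnt,z):
    P=ray("top",cnt.reshape(-1,2),z,c)[:,:2].astype(np.float32)
    return cv2.minAreaRect(P), cv2.boxPoints(cv2.minAreaRect(P))
print("V levels",hsv[200,185],hsv[219,220],hsv[190,290])
w=big(((hsv[...,2]>120).astype(np.uint8)*roi)); print("deck",rect(w,86))
roi=np.zeros(im.shape[:2],np.uint8); roi[180:232,360:400]=1
e=big(((hsv[...,2]<45).astype(np.uint8)*roi)); print("tray",rect(e,18))
print("knob top",ray("top",[[273*f,281*f]],142,c),"hub",ray("top",[[282*f,262*f]],105,c))
print("cass top",ray("top",[[356*f,258*f]],132,c))
print("scene knob top",ray("scene",[[489*f,223*f]],142))
v=np.kron(im[140:235,165:285],np.ones((6,6,1),np.uint8)); 
cv2.imwrite("pics/crop.png",cv2.resize(im[140:235,165:285],None,fx=6,fy=6,interpolation=cv2.INTER_CUBIC))
```

```text
V levels [ 24  29 168] [18 38 80] [ 17  22 103]
deck (((564.294677734375, 165.20761108398438), (198.26083374023438, 288.3587951660156), 3.870420455932617), array([[455.65823 , 302.36685 ],
       [475.12247 ,  14.665716],
       [672.93115 ,  28.04837 ],
       [653.4669  , 315.7495  ]], dtype=float32))
tray (((516.514892578125, -301.86724853515625), (99.4771728515625, 61.164695739746094), 6.982882022857666), array([[ 463.42728, -277.5586 ],
       [ 470.8632 , -338.2696 ],
       [ 569.60254, -326.1759 ],
       [ 562.1666 , -265.4649 ]], dtype=float32))
knob top [[513.67093504 240.54273415 142.        ]] hub [[558.73515811 231.43564846 105.        ]]
cass top [[562.85961856  83.37144714 132.        ]]
scene knob top [[520.2491338  242.74923734 142.        ]]
```

View pics/crop.png

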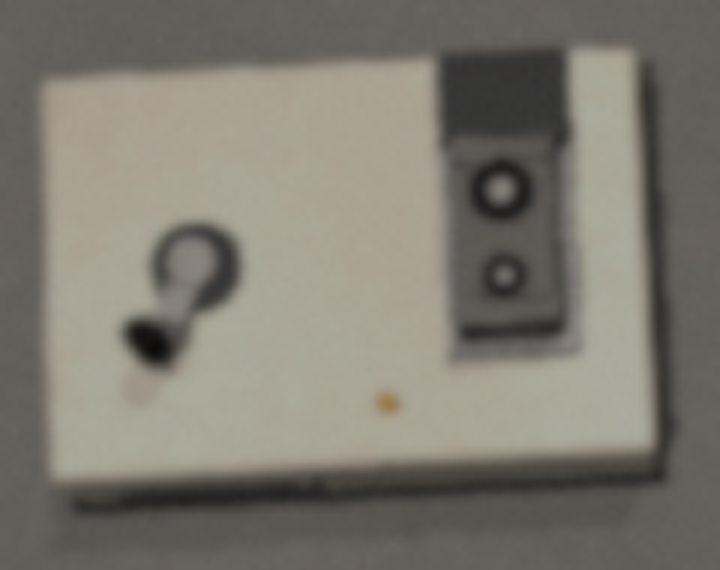

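Winder centre is about (564,165) with yaw 3.9°. The crank axis should be near (560,235), the knob near (517,242), and the tray is at (516.5,-302) with yaw 7°. The sizes match (198x288, 99x61), so I set out with the jaws turned to lie along the winder's y.

>>> drive_tool([
  [[13,39,0,0,0,-3],[26,78,0,0,0,-6],[39,116,0,0,0,-9],[52,155,0,0,0,-12],[65,194,0,0,0,-15],[78,233,0,0,0,-18],[90,271,0,0,0,-20],[103,310,0,0,0,-22]],
], fingers=0)

```text
time: 0.77
position: [400.0, -294.2, 256.2]
tcp_rot: [[-0.998, -0.0, 0.07], [-0.07, -0.0, -0.998], [0.0, -1.0, 0.0]]
contact_force: [0.6, -0.4, -0.1]
finger_gap: 85.2
```

>>> drive_tool([
  [[11,39,0,0,0,0],[22,78,0,0,0,0],[33,116,0,0,0,0],[44,155,0,0,0,0],[55,194,0,0,0,0],[66,233,0,0,0,0],[77,271,0,0,0,0],[88,310,0,0,0,0]],
])

```text
time: 1.43
position: [488.0, 15.7, 256.3]
tcp_rot: [[-0.997, 0.0, 0.072], [-0.072, -0.0, -0.997], [-0.0, -1.0, 0.0]]
contact_force: [1.1, -1.3, -0.3]
finger_gap: 85.4
```

>>> drive_tool([
  [[5,30,0,0,0,0],[10,60,0,0,0,0],[15,90,0,0,0,0],[20,120,0,0,0,0],[25,150,0,0,0,0],[30,190,0,0,0,0],[30,210,0,0,0,0],[30,210,0,0,0,0]],
])

```text
time: 2.1
position: [517.1, 229.2, 256.0]
tcp_rot: [[-0.997, -0.001, 0.077], [-0.077, 0.002, -0.997], [0.001, -1.0, -0.002]]
contact_force: [-1.1, -0.6, -0.3]
finger_gap: 85.4
```

Run:
```python
from h import *
s=sense(); print(s["time"],s["position"],np.round(s["tcp_rot"],3),s["contact_force"],np.round(s["joint_pos"],2))
c=cam("wrist"); im=vision.read_camera("wrist"); cv2.imwrite("pics/w1.png",im)
print([np.round(x,2).tolist() for x in c]); np.save("w1.npy",np.array([c[2],*c[3]]))
print(proj("wrist",[[517,242,142],[560,235,101],[569.7,85.4,132]],c))
```

```text
2.1 [517.12460539 229.1554681  256.00634905] [[-0.997 -0.001  0.077]
 [-0.077  0.002 -0.997]
 [ 0.001 -1.    -0.002]] [-1.12742932 -0.60336711 -0.32156391] [-0.17  0.28 -0.43  1.83  0.13  1.06 -2.14]
[[[292.86, 0.0, 274.52], [0.0, 292.86, 210.23], [0.0, 0.0, 1.0]], [-0.02, 0.0, 0.0, 0.0, 0.0], [599.76, 235.09, 374.08], [[0.08, 0.94, 0.32], [-1.0, 0.07, 0.02], [-0.0, -0.32, 0.95]]]
[[259.32279794 213.28714929]
 [271.90377747 155.48903524]
 [451.10863714 163.57407324]]
```

View pics/w1.png

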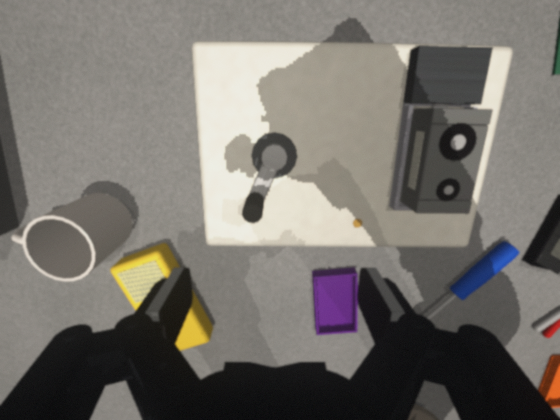

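The close view shows the knob as a black capsule whose top end is near (252,212), the hub near (273,156) and the cassette around (445,160). I'll measure these more exactly.

Run:
```python
from h import *
a=np.load("w1.npy"); k=cam("wrist"); c=(k[0],k[1],a[0],a[1:])
im=cv2.imread("pics/w1.png"); g=im.max(2)
sub=g[185:230,235:280]; m=(sub<50).astype(np.uint8)
cs,_=cv2.findContours(m,cv2.RETR_EXTERNAL,cv2.CHAIN_APPROX_NONE); q=max(cs,key=cv2.contourArea).reshape(-1,2)+[235,185]
print("knob bbox",q.min(0),q.max(0), cv2.minAreaRect(q.astype(np.float32)))
# knob top circle: radius px
r=9*292.86/(np.linalg.norm(c[2]-[517,242,142])); print("r",r)
(ce,_,_)=cv2.minAreaRect(q.astype(np.float32))
low=q[q[:,1]>q[:,1].max()-r]; 
top=[low[:,0].min()/2+low[:,0].max()/2, q[:,1].max()+.5-r]; print("top px",top,ray("wrist",[top],142,c))
# hub dark ring
sub=g[125:185,240:310]; m=(sub<95).astype(np.uint8)
cs,_=cv2.findContours(m,cv2.RETR_EXTERNAL,cv2.CHAIN_APPROX_NONE)
for z in cs:
    if cv2.contourArea(z)>200: print("hub",cv2.minEnclosingCircle((z+[240,125]).astype(np.float32)),cv2.boundingRect(z+[240,125]))
print("hub 273,155 @90,95:",ray("wrist",[[274,154]],90,c),ray("wrist",[[274,154]],98,c))
# deck corners
print("deck corners",ray("wrist",[[194,43],[511,47],[471,246],[208,244]],86,c)[:,:2])
# cassette top corners by eye
print("cass disc centres z132",ray("wrist",[[458,142],[448,190]],132,c))
# knob prediction for axis & angle
ax=np.array([559.6,235.0])
for A in np.radians([10,15,20,25,30]):
    y=np.radians(3.87);R=np.array([[np.cos(y),-np.sin(y)],[np.sin(y),np.cos(y)]])
    p=ax+R@(45*np.array([-np.cos(A),np.sin(A)])); print(np.degrees(A),p,proj("wrist",[[*p,142],[*p,102]],c).round(0).tolist())
```

```text
knob bbox [255 200] [255 200] ((255.0, 200.0), (0.0, 0.0), 0.0)
r 10.693184941218789
top px [np.float64(255.0), np.float64(189.8068150587812)] [[537.06692358 246.74671231 142.        ]]
hub ((273.9676208496094, 154.92147827148438), 22.13031578063965) (252, 133, 45, 43)
hub 273,155 @90,95: [[559.97564452 233.08932673  90.        ]] [[561.0960435  233.14565829  98.        ]]
deck corners [[650.74291287 310.40929199]
 [670.87685868  30.07332452]
 [476.9274903   10.25805309]
 [457.46662805 297.07055066]]
cass disc centres z132 [[587.52302096  84.41302107 132.        ]
 [547.11206816  81.97788465 132.        ]]
10.0 [514.85730244 239.80531109] [[262.0, 216.0], [264.0, 202.0]]
14.999999999999998 [515.44637237 243.68660847] [[257.0, 215.0], [260.0, 201.0]]
20.0 [516.37147806 247.50179551] [[253.0, 214.0], [256.0, 200.0]]
25.0 [517.62557891 251.22183634] [[248.0, 212.0], [252.0, 198.0]]
29.999999999999996 [519.19913045 254.81841921] [[244.0, 210.0], [248.0, 196.0]]
```

Run:
```python
from h import *
a=np.load("w1.npy"); k=cam("wrist"); c=(k[0],k[1],a[0],a[1:])
im=cv2.imread("pics/w1.png"); g=im.max(2)
print(g[185:230:3,238:272:3])
for t in (60,75,90):
    m=np.zeros_like(g); m[190:228,238:270]=g[190:228,238:270]<t
    cs,_=cv2.findContours(m,cv2.RETR_EXTERNAL,cv2.CHAIN_APPROX_NONE); q=max(cs,key=cv2.contourArea).reshape(-1,2)
    low=q[q[:,1]>q[:,1].max()-13]; px=[(low[:,0].min()+low[:,0].max())/2,q[:,1].max()+.5-10.3]
    print(t,q.min(0),q.max(0),px,ray("wrist",[px],142,c))
```

```text
[[238 237 237 237 233 168 183 156 151 188 193 214]
 [237 237 237 237 220 133 129 125 124 129 131 229]
 [236 237 238 236 163 108 115 121 123 124 170 230]
 [237 237 237 219  75  54  54  63 106 124 217 231]
 [237 236 231 115  52  49  52  53  63 165 231 231]
 [233 230 198  59  51  51  52  52  59 210 231 231]
 [230 223 152  52  54  54  51  52  68 227 232 231]
 [221 211  95  59  58  58  58  53  78 230 232 233]
 [218 197  64  59  58  58  59  57 110 232 233 233]
 [217 185  59  58  57  58  58  58 142 232 233 233]
 [229 197  61  58  57  56  58  58 168 232 233 232]
 [230 229 122  57  58  57  59  84 215 230 232 233]
 [230 230 225 153  90  76 115 209 229 229 230 231]
 [231 233 235 236 229 221 230 231 231 230 230 229]
 [236 237 237 237 237 231 230 231 232 231 231 229]]
60 [244 193] [262 220] [np.float64(252.0), np.float64(210.2)] [[519.26399693 248.28091599 142.        ]]
75 [243 193] [262 220] [np.float64(252.0), np.float64(210.2)] [[519.26399693 248.28091599 142.        ]]
90 [243 192] [263 221] [np.float64(252.0), np.float64(211.2)] [[518.37876825 248.23508565 142.        ]]
```

Knob is at (518,248), 44 mm from the axis at (559.5,233.5), which matches the given 45 mm. Crank angle is about 0.4 rad. Next I go over the knob and down to 130 mm at the grasp point.

>>> drive_tool([
  [[0,12,0,0,0,0],[0,24,0,0,0,0],[0,24,-20,0,0,0],[0,24,-50,0,0,0],[0,24,-80,0,0,0],[0,24,-105,0,0,0],[0,24,-120,0,0,0],[0,24,-120,0,0,0]],
])

```text
time: 2.82
position: [516.6, 247.2, 133.1]
tcp_rot: [[-0.997, -0.004, 0.071], [-0.071, -0.002, -0.997], [0.005, -1.0, 0.002]]
contact_force: [-0.2, 0.8, 1.0]
finger_gap: 85.7
```

>>> drive_tool([
  [[0,0,0,0,0,0],[0,0,0,0,0,0],[0,0,0,0,0,0],[0,0,0,0,0,0],[0,0,0,0,0,0],[0,0,0,0,0,0],[0,0,0,0,0,0],[0,0,0,0,0,0]],
], fingers=255, newtons=35)

```text
time: 3.48
position: [518.4, 248.2, 137.0]
tcp_rot: [[-0.997, 0.001, 0.072], [-0.072, 0.001, -0.997], [-0.001, -1.0, -0.0]]
contact_force: [-1.8, 0.4, 6.3]
finger_gap: 16.4
```

Run:
```python
from h import *
s=sense(); print(s["time"],s["position"],s["contact_force"],s["finger_gap"],np.round(s["joint_pos"],2))
c=cam("wrist"); im=vision.read_camera("wrist"); cv2.imwrite("pics/w2.png",im)
# crank points about centre (world dir phi), increments for following arcs
```

```text
3.4833 [518.36302671 248.18568586 137.00812438] [-1.75613415  0.35564155  6.32421995] 16.40264585274981 [-0.23  0.43 -0.4   1.92  0.22  0.84 -2.26]
```

View pics/w2.png

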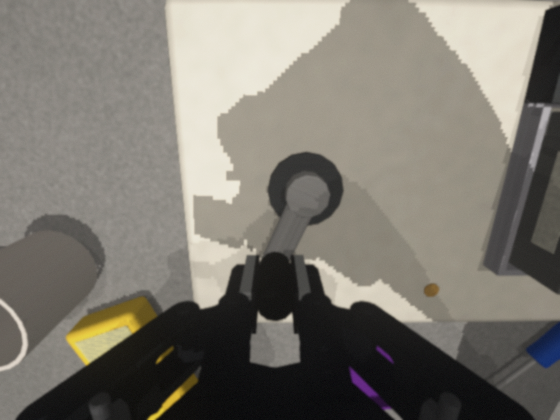

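The knob is held between the pads at about (275,283) with a 16 mm gap. The hub is at (306,190). I'll refine the axis from this view and tabulate the arc.

Run:
```python
from h import *
print(ray("wrist",[[306,188]],88),ray("wrist",[[307,194]],101))
ax=np.array([559.5,233.5]);k=np.array([518.2,248.2]);d=k-ax;print(np.hypot(*d))
phi=np.arctan2(d[1],-d[0]);print(np.degrees(phi))
f=lambda p:45*np.array([-np.cos(p),np.sin(p)])
for i in range(24):
    print(15*(i+1),np.round(f(phi+np.radians(15*(i+1)))-f(phi),1))
```

```text
[[559.24028848 232.33713049  88.        ]] [[559.15316316 233.10762244 101.        ]]
43.838111273183245
19.592281891051535
15 [ 5.4 10.5]
30 [13.2 19.2]
45 [23.1 25.6]
60 [34.3 29.2]
75 [46.  29.8]
90 [57.5 27.3]
105 [67.9 22. ]
120 [76.7 14.1]
135 [83.   4.2]
150 [86.7 -7. ]
165 [ 87.3 -18.7]
180 [ 84.8 -30.2]
195 [ 79.4 -40.6]
210 [ 71.6 -49.4]
225 [ 61.7 -55.7]
240 [ 50.5 -59.3]
255 [ 38.8 -59.9]
270 [ 27.3 -57.5]
285 [ 16.8 -52.1]
300 [  8.1 -44.3]
315 [  1.7 -34.4]
330 [ -1.9 -23.2]
345 [ -2.5 -11.5]
360 [ 0. -0.]
```

>>> drive_tool([
  [[5.4,10.5,0,0,0,0],[13.2,19.2,0,0,0,0],[23.1,25.6,0,0,0,0],[34.3,29.2,0,0,0,0],[46,29.8,0,0,0,0],[57.5,27.3,0,0,0,0],[67.9,22,0,0,0,0],[76.7,14.1,0,0,0,0]],
])

```text
time: 4.2
position: [594.2, 264.3, 136.9]
tcp_rot: [[-0.997, -0.001, 0.074], [-0.074, 0.002, -0.997], [0.001, -1.0, -0.002]]
contact_force: [-8.9, 6.0, 7.0]
finger_gap: 16.8
```

>>> drive_tool([
  [[6.3,-9.9,0,0,0,0],[10,-21.1,0,0,0,0],[10.6,-32.8,0,0,0,0],[8.1,-44.3,0,0,0,0],[2.7,-54.7,0,0,0,0],[-5.1,-63.5,0,0,0,0],[-15,-69.8,0,0,0,0],[-26.2,-73.4,0,0,0,0]],
])

```text
time: 4.87
position: [570.1, 189.2, 137.2]
tcp_rot: [[-0.997, 0.004, 0.071], [-0.071, 0.003, -0.997], [-0.004, -1.0, -0.002]]
contact_force: [7.9, 8.2, -2.8]
finger_gap: 16.9
```

Drag is still about 8 N at 0.73 turn, so I go on in third-turn steps and check the force after each.

>>> drive_tool([
  [[-11.7,-0.6,0,0,0,0],[-23.2,1.8,0,0,0,0],[-33.7,7.2,0,0,0,0],[-42.4,15,0,0,0,0],[-48.8,24.9,0,0,0,0],[-52.4,36.1,0,0,0,0],[-53,47.8,0,0,0,0],[-50.5,59.3,0,0,0,0]],
])

```text
time: 5.53
position: [517.7, 246.6, 136.8]
tcp_rot: [[-0.998, -0.0, 0.071], [-0.071, -0.003, -0.998], [0.001, -1.0, 0.003]]
contact_force: [-3.8, -9.4, 11.4]
finger_gap: 16.9
```

>>> drive_tool([
  [[5.4,10.5,0,0,0,0],[13.2,19.2,0,0,0,0],[23.1,25.6,0,0,0,0],[34.3,29.2,0,0,0,0],[46,29.8,0,0,0,0],[57.5,27.3,0,0,0,0],[67.9,22,0,0,0,0],[76.7,14.1,0,0,0,0]],
])

```text
time: 6.2
position: [594.0, 264.6, 136.9]
tcp_rot: [[-0.997, -0.001, 0.074], [-0.074, 0.002, -0.997], [0.001, -1.0, -0.002]]
contact_force: [-9.8, 6.2, 5.6]
finger_gap: 16.6
```

>>> drive_tool([
  [[6.3,-9.9,0,0,0,0],[10,-21.1,0,0,0,0],[10.6,-32.8,0,0,0,0],[8.1,-44.3,0,0,0,0],[2.7,-54.7,0,0,0,0],[-5.1,-63.5,0,0,0,0],[-15,-69.8,0,0,0,0],[-26.2,-73.4,0,0,0,0]],
])

```text
time: 6.87
position: [569.0, 188.9, 137.0]
tcp_rot: [[-0.997, 0.002, 0.071], [-0.071, 0.002, -0.997], [-0.002, -1.0, -0.001]]
contact_force: [1.6, 7.9, 2.8]
finger_gap: 16.8
```

Tangential drag fell from about 8 N to 1.6 N at the same place, with the radial part unchanged. Another 45° keeps within three quarters of a turn (at most 165° past the drop). It confirms the drop and makes sure the tongue has drawn back.

>>> drive_tool([
  [[-5.9,-0.5,0,0,0,0],[-11.7,-0.6,0,0,0,0],[-17.5,0.3,0,0,0,0],[-23.2,1.8,0,0,0,0],[-28.7,4.2,0,0,0,0],[-33.7,7.2,0,0,0,0],[-33.7,7.2,0,0,0,0],[-33.7,7.2,0,0,0,0]],
])

```text
time: 7.53
position: [535.0, 196.6, 136.9]
tcp_rot: [[-0.997, 0.001, 0.072], [-0.072, 0.0, -0.997], [-0.001, -1.0, -0.0]]
contact_force: [-0.6, 1.7, 9.4]
finger_gap: 17.1
```

Drag is gone. I let go of the knob, rise, and go above the cassette.

>>> drive_tool([
  [[0,0,0,0,0,0],[0,0,0,0,0,0],[0,0,0,0,0,0],[0,0,0,0,0,0],[0,0,0,0,0,0],[0,0,15,0,0,0],[0,0,45,0,0,0],[0,0,80,0,0,0]],
], fingers=0)

```text
time: 8.2
position: [533.8, 195.4, 215.6]
tcp_rot: [[-0.997, -0.004, 0.072], [-0.072, -0.001, -0.997], [0.004, -1.0, 0.001]]
contact_force: [0.4, 0.4, -0.2]
finger_gap: 85.4
```

>>> drive_tool([
  [[0,-10,20,0,0,0],[0,-35,35,0,0,0],[0,-60,35,0,0,0],[0,-85,35,0,0,0],[0,-105,35,0,0,0],[0,-112,35,0,0,0],[0,-112,35,0,0,0],[0,-112,35,0,0,0]],
])

```text
time: 8.87
position: [534.9, 84.4, 251.3]
tcp_rot: [[-0.997, 0.0, 0.072], [-0.072, 0.0, -0.997], [-0.0, -1.0, -0.0]]
contact_force: [-0.9, 1.0, -0.5]
finger_gap: 85.4
```

Run:
```python
from h import *
s=sense(); print(s["time"],s["position"],s["contact_force"],s["finger_gap"])
c=cam("wrist"); im=vision.read_camera("wrist"); cv2.imwrite("pics/w3.png",im)
np.save("w3.npy",np.array([c[2],*c[3]]))
y=np.radians(4);R=np.array([[np.cos(y),-np.sin(y)],[np.sin(y),np.cos(y)]])
P=[[*(np.array([568.5,83.7])+R@np.array(q)),132] for q in([44,24],[44,-24],[-44,-24],[-44,24])]
pts=proj("wrist",P,c); print(pts)
cv2.polylines(im,[pts.round().astype(np.int32)],True,(0,0,255),1); cv2.imwrite("pics/w3b.png",im)
```

```text
8.8667 [534.8909726   84.39523493 251.31164082] [-0.91436256  1.03341201 -0.47771947] 85.42498364285873
[[247.34222887 117.8645232 ]
 [309.24298659 117.93722439]
 [305.35505594 223.69887014]
 [250.21663346 223.64872168]]
```

View pics/w3b.png

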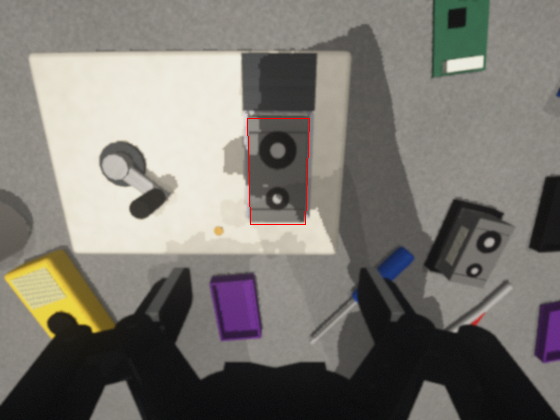

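The predicted outline falls on the cassette (red box, (247,118) to (309,224)), and the orange pin dot at (218,231) is flush. I refine y from the discs at (278,150) and (277,199), and the tray with two views.

Run:
```python
from h import *
a=np.load("w3.npy"); k=cam("wrist"); c=(k[0],k[1],a[0],a[1:])
im=cv2.imread("pics/w3.png"); g=cv2.cvtColor(im,cv2.COLOR_BGR2GRAY)
print(ray("wrist",[[278,150],[277,199]],132,c))
for r in (175,): print(r,g[r,236:326].tolist())
print(g[210:235,262].tolist(), g[105:125,270].tolist())
# far holder, scene view
t=cv2.imread("pics/scene0.png"); m=np.zeros(t.shape[:2],np.uint8); m[315:370,190:260]=(t.max(2)<50)[315:370,190:260]
cs,_=cv2.findContours(m,cv2.RETR_EXTERNAL,cv2.CHAIN_APPROX_NONE); q=max(cs,key=cv2.contourArea).reshape(-1,2)
h=cv2.convexHull(ray("scene",q,18)[:,:2].astype(np.float32)); print(cv2.minAreaRect(h),cv2.boxPoints(cv2.minAreaRect(h)))
```

```text
[[587.79781499  85.16515438 132.        ]
 [546.89513175  82.95944879 132.        ]]
175 [226, 221, 218, 218, 218, 215, 201, 162, 131, 117, 111, 102, 90, 83, 83, 85, 85, 85, 83, 83, 83, 84, 83, 84, 83, 83, 84, 82, 81, 82, 83, 82, 83, 81, 82, 83, 81, 81, 81, 81, 79, 80, 80, 78, 80, 80, 82, 80, 79, 79, 80, 79, 79, 78, 80, 79, 77, 79, 78, 78, 77, 79, 77, 77, 79, 79, 79, 77, 77, 73, 81, 102, 118, 122, 124, 133, 144, 151, 149, 150, 150, 151, 151, 150, 155, 157, 156, 155, 156, 155]
[109, 124, 131, 128, 129, 129, 127, 129, 128, 128, 132, 151, 184, 208, 215, 218, 218, 216, 216, 216, 215, 215, 215, 216, 216] [54, 55, 54, 56, 58, 69, 81, 98, 111, 111, 94, 78, 79, 83, 82, 82, 83, 82, 83, 83]
((522.9529418945312, -309.76885986328125), (103.603271484375, 66.36837768554688), 7.637825965881348) [[ 467.20038 -283.76407]
 [ 476.02142 -349.5436 ]
 [ 578.7055  -335.77365]
 [ 569.88446 -269.9941 ]]
```

Cassette centre is (568,84). I descend with the grasp point at z of about 122 and close gently.

>>> drive_tool([
  [[16,0,0,0,0,0],[33,0,-10,0,0,0],[33,0,-40,0,0,0],[33,0,-70,0,0,0],[33,0,-95,0,0,0],[33,0,-112,0,0,0],[33,0,-120,0,0,0],[33,0,-123,0,0,0]],
])

```text
time: 9.58
position: [567.2, 85.1, 127.0]
tcp_rot: [[-0.997, -0.002, 0.073], [-0.073, 0.0, -0.997], [0.002, -1.0, -0.0]]
contact_force: [0.1, -0.1, -0.1]
finger_gap: 85.5
```

>>> drive_tool([
  [[0,0,0,0,0,0],[0,0,0,0,0,0],[0,0,0,0,0,0],[0,0,0,0,0,0],[0,0,0,0,0,0],[0,0,0,0,0,0],[0,0,0,0,0,0],[0,0,0,0,0,0]],
], fingers=255, newtons=25)

```text
time: 10.25
position: [568.6, 84.1, 129.6]
tcp_rot: [[-0.997, 0.002, 0.072], [-0.072, 0.0, -0.997], [-0.002, -1.0, -0.0]]
contact_force: [-1.3, 1.5, 8.1]
finger_gap: 47.9
```

>>> drive_tool([
  [[0,0,0.5,0,0,0],[0,0,1,0,0,0],[0,0,1.5,0,0,0],[0,0,2,0,0,0],[0,0,2.5,0,0,0],[0,0,3,0,0,0],[0,0,3.5,0,0,0],[0,0,4,0,0,0]],
])

```text
time: 10.92
position: [567.9, 83.8, 132.3]
tcp_rot: [[-0.997, -0.0, 0.072], [-0.072, 0.0, -0.997], [0.0, -1.0, -0.0]]
contact_force: [-0.1, -0.5, -1.2]
finger_gap: 47.8
```

Only about its own weight (−1.2 N) is felt, so the cassette is free. I lift on and look.

>>> drive_tool([
  [[0,0,3,0,0,0],[0,0,7,0,0,0],[0,0,12,0,0,0],[0,0,20,0,0,0],[0,0,35,0,0,0],[0,0,55,0,0,0],[0,0,75,0,0,0],[0,0,90,0,0,0]],
])

```text
time: 11.58
position: [568.2, 84.0, 224.7]
tcp_rot: [[-0.997, 0.002, 0.072], [-0.072, 0.0, -0.997], [-0.002, -1.0, -0.0]]
contact_force: [-0.2, 0.4, -1.5]
finger_gap: 47.4
```

>>> drive_tool([
  [[-5,-15,0,0,0,0],[-14,-42,0,0,0,0],[-24,-72,0,0,0,0],[-34,-103,0,0,0,0],[-44,-134,0,0,0,0],[-54,-164,0,0,0,0],[-64,-194,0,0,0,0],[-74,-224,0,0,0,0]],
])

```text
time: 12.25
position: [493.3, -141.5, 223.2]
tcp_rot: [[-0.997, 0.001, 0.072], [-0.072, -0.0, -0.997], [-0.001, -1.0, 0.0]]
contact_force: [0.8, -0.6, -1.8]
finger_gap: 47.7
```

>>> drive_tool([
  [[-10,-30,0,0,0,0],[-20,-60,0,0,0,0],[-30,-90,0,0,0,0],[-40,-118,0,0,0,1],[-48,-143,0,0,0,2],[-53,-157,0,0,0,3],[-54,-162,0,0,0,3],[-54,-162,0,0,0,3]],
])

```text
time: 12.92
position: [439.6, -303.2, 222.9]
tcp_rot: [[-0.993, 0.001, 0.121], [-0.121, -0.0, -0.993], [-0.0, -1.0, 0.0]]
contact_force: [-0.2, 1.0, -1.5]
finger_gap: 47.3
```

Run:
```python
from h import *
s=sense(); print(s["time"],s["position"],s["contact_force"],s["finger_gap"],s["tcp_rot"])
c=cam("wrist"); im=vision.read_camera("wrist"); cv2.imwrite("pics/w4.png",im)
np.save("w4.npy",np.array([c[2],*c[3]]))
y=np.radians(7);R=np.array([[np.cos(y),-np.sin(y)],[np.sin(y),np.cos(y)]])
pts=proj("wrist",[[*(np.array([517,-303])+R@np.array(q)),18] for q in([51,31],[51,-31],[-51,-31],[-51,31])],c); print(pts)
cv2.polylines(im,[pts.round().astype(np.int32)],True,(0,0,255),1); cv2.imwrite("pics/w4b.png",im)
```

```text
12.9167 [ 439.55762552 -303.24243054  222.85224018] [-0.24765287  1.01162251 -1.4758112 ] 47.308111589851876 [[-9.92609198e-01  5.27588232e-04  1.21353622e-01]
 [-1.21353785e-01 -2.88553916e-04 -9.92609276e-01]
 [-4.88671911e-04 -9.99999819e-01  3.50446100e-04]]
[[252.30897566  63.54197708]
 [314.24805324  63.50465519]
 [310.53723773 164.80680437]
 [254.5688181  164.87258245]]
```

View pics/w4b.png

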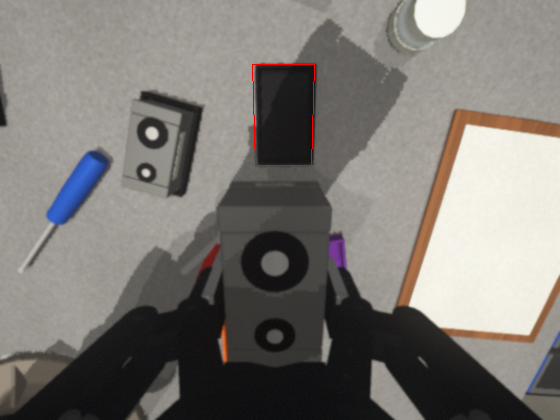

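The outline fits the tray closely ((253,64) to (314,165)). I measure the tray and the held cassette's offset in the jaws.

Run:
```python
from h import *
a=np.load("w4.npy"); k=cam("wrist"); c=(k[0],k[1],a[0],a[1:])
im=cv2.imread("pics/w4.png"); g=im.max(2)
print("row110",g[110,248:262].tolist(),g[110,306:322].tolist()); print("col280",g[58:72,282].tolist(),g[158:172,282].tolist())
m=np.zeros_like(g); m[56:175,245:325]=g[56:175,245:325]<62
cs,_=cv2.findContours(m,cv2.RETR_EXTERNAL,cv2.CHAIN_APPROX_NONE); q=max(cs,key=cv2.contourArea).reshape(-1,2)
r=cv2.minAreaRect(ray("wrist",q,18,c)[:,:2].astype(np.float32)); print("tray",r,cv2.boxPoints(r))
print("cass col 260",g[178:220,250].tolist()); print("row 300",g[300,212:240].tolist(),g[300,312:340].tolist())
print("discs",ray("wrist",[[275,261],[275,335]],226,c))
```

```text
row110 [160, 161, 164, 163, 165, 160, 149, 125, 84, 47, 37, 33, 32, 39] [26, 22, 25, 23, 17, 21, 21, 29, 46, 74, 93, 97, 101, 101, 100, 101]
col280 [166, 165, 163, 155, 134, 98, 61, 42, 35, 30, 28, 24, 32, 35] [25, 23, 22, 22, 24, 29, 36, 51, 68, 80, 83, 86, 87, 87]
tray ((516.9502563476562, -305.3283386230469), (101.94977569580078, 61.916412353515625), 7.22056770324707) [[ 462.4885  -281.02264]
 [ 470.27072 -342.44806]
 [ 571.412   -329.63403]
 [ 563.62976 -268.20862]]
cass col 260 [97, 98, 88, 78, 65, 61, 60, 63, 63, 63, 62, 60, 60, 57, 61, 59, 59, 59, 61, 59, 61, 60, 59, 61, 58, 61, 62, 64, 71, 79, 81, 83, 82, 85, 85, 83, 84, 84, 83, 82, 84, 83]
row 300 [76, 58, 39, 25, 23, 18, 20, 22, 19, 18, 19, 29, 40, 50, 54, 56, 56, 58, 57, 55, 56, 54, 57, 57, 57, 58, 56, 55] [58, 56, 57, 54, 54, 56, 59, 57, 58, 55, 56, 54, 49, 36, 26, 20, 22, 21, 21, 21, 22, 23, 26, 38, 64, 79, 84, 84]
discs [[ 459.3516837  -301.19593835  226.        ]
 [ 419.02773877 -306.11714302  226.        ]]
```

>>> drive_tool([
  [[15,-1,0,0,0,0],[35,-2,-15,0,0,0],[55,-2,-40,0,0,0],[70,-2,-70,0,0,0],[77.5,-2,-100,0,0,0],[77.5,-2,-125,0,0,0],[77.5,-2,-140,0,0,0],[77.5,-2,-145,0,0,0]],
])

```text
time: 13.63
position: [517.1, -301.6, 74.8]
tcp_rot: [[-0.992, -0.003, 0.126], [-0.126, 0.003, -0.992], [0.003, -1.0, -0.003]]
contact_force: [-0.9, 0.8, -2.1]
finger_gap: 47.5
```

>>> drive_tool([
  [[0,0,0,0,0,0],[0,0,0,0,0,0],[0,0,0,0,0,0],[0,0,0,0,0,0],[0,0,0,0,0,0],[0,0,0,0,0,0],[0,0,0,0,0,0],[0,0,0,0,0,0]],
])

```text
time: 14.3
position: [517.4, -304.3, 77.5]
tcp_rot: [[-0.992, 0.0, 0.124], [-0.124, -0.0, -0.992], [-0.0, -1.0, 0.0]]
contact_force: [-0.1, 0.0, -1.2]
finger_gap: 47.4
```

Run:
```python
from h import *
a=np.load("w4.npy"); k=cam("wrist"); c=(k[0],k[1],a[0],a[1:])
print("front edge",ray("wrist",[[250,205.5],[300,205.5]],226,c))
s=sense(); print(s["time"],s["position"],s["contact_force"])
c=cam("wrist"); im=vision.read_camera("wrist")
y=np.radians(7.2);R=np.array([[np.cos(y),-np.sin(y)],[np.sin(y),np.cos(y)]])
pts=proj("wrist",[[*(np.array([517,-305])+R@np.array(q)),18] for q in([51,31],[51,-31],[-51,-31],[-51,31])],c); print(pts)
cv2.polylines(im,[pts.round().astype(np.int32)],True,(0,0,255),1); cv2.imwrite("pics/w5b.png",im)
```

```text
front edge [[ 483.65116245 -287.83439079  226.        ]
 [ 486.1366927  -308.3250911   226.        ]]
14.3 [ 517.41574923 -304.26865831   77.54113797] [-0.0928912   0.01445852 -1.24526993]
[[224.37440985 166.54511421]
 [325.89409765 166.28769333]
 [318.18140866 306.47848644]
 [232.59783883 306.68009728]]
```

View pics/w5b.png

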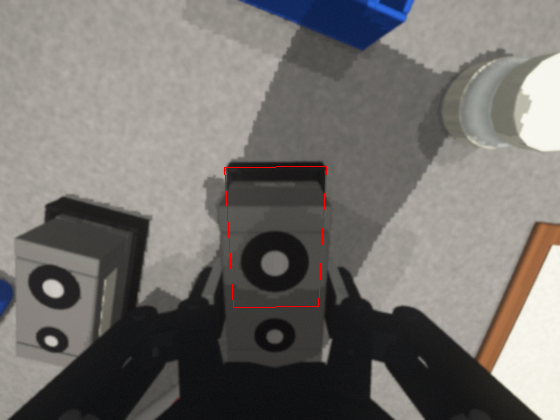

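Run:
```python
from h import *
im=cv2.imread("pics/w5b.png"); g=im.max(2)
print([g[172:190,x].tolist() for x in (255,295)]); print(g[190,214:236].tolist(),g[190,314:336].tolist(),g[164,218:236].tolist(),g[164,316:334].tolist())
p=sense()["position"]; u=np.array([.9923,.124]); v=np.array([-.124,.9923])
for px,z in (([255,181],34),([295,181],34),([255,205.5],80),([295,205.5],80)):
    d=ray("wrist",[px],z)[0,:2]-p[:2]; print(px,z,"ahead",d@u,"left",d@v)
```

```text
[[31, 29, 29, 28, 28, 27, 29, 32, 37, 51, 65, 71, 72, 71, 67, 63, 62, 63], [22, 27, 24, 25, 26, 25, 23, 25, 33, 47, 59, 65, 67, 64, 66, 61, 60, 60]]
[112, 113, 111, 112, 112, 112, 110, 111, 108, 106, 102, 255, 75, 61, 62, 63, 65, 67, 63, 65, 63, 66] [61, 60, 60, 60, 62, 61, 59, 53, 41, 34, 48, 255, 96, 101, 102, 99, 102, 102, 105, 106, 107, 106] [174, 173, 172, 170, 167, 165, 166, 162, 149, 125, 86, 53, 36, 35, 35, 34, 34, 34] [24, 25, 25, 25, 25, 25, 38, 58, 81, 95, 103, 104, 104, 104, 102, 102, 104, 105]
[255, 181] 34 ahead 45.12830030790475 left 10.778897841831222
[295, 181] 34 ahead 45.10161713048661 left -11.782226875644845
[255, 205.5] 80 ahead 45.449217386218606 left 7.878596045571793
[295, 205.5] 80 ahead 45.42910217867474 left -8.714921965976004
```

Cassette sits about 1.2 mm ahead in the jaws. I correct by (−1.5,−1) and go down slowly.

>>> drive_tool([
  [[-1,-0.5,-3,0,0,0],[-1.5,-1,-7,0,0,0],[-1.5,-1,-11,0,0,0],[-1.5,-1,-15,0,0,0],[-1.5,-1,-18.5,0,0,0],[-1.5,-1,-22,0,0,0],[-1.5,-1,-25,0,0,0],[-1.5,-1,-27,0,0,0]],
])

```text
time: 15.02
position: [515.8, -305.1, 49.7]
tcp_rot: [[-0.992, -0.0, 0.124], [-0.124, 0.0, -0.992], [0.0, -1.0, -0.0]]
contact_force: [0.2, 0.8, -2.0]
finger_gap: 47.2
```

>>> drive_tool([
  [[0,0,-0.3,0,0,0],[0,0,-0.6,0,0,0],[0,0,-0.9,0,0,0],[0,0,-1.2,0,0,0],[0,0,-1.5,0,0,0],[0,0,-1.7,0,0,0],[0,0,-1.9,0,0,0],[0,0,-2,0,0,0]],
])

```text
time: 15.68
position: [515.9, -305.2, 48.3]
tcp_rot: [[-0.992, 0.0, 0.124], [-0.124, -0.0, -0.992], [-0.0, -1.0, 0.0]]
contact_force: [0.4, 0.0, -1.3]
finger_gap: 47.5
```

>>> drive_tool([
  [[0,0,-0.2,0,0,0],[0,0,-0.4,0,0,0],[0,0,-0.6,0,0,0],[0,0,-0.8,0,0,0],[0,0,-1,0,0,0],[0,0,-1.2,0,0,0],[0,0,-1.4,0,0,0],[0,0,-1.5,0,0,0]],
])

```text
time: 16.35
position: [515.9, -305.2, 47.6]
tcp_rot: [[-0.992, 0.0, 0.124], [-0.124, -0.0, -0.992], [-0.0, -1.0, 0.0]]
contact_force: [-7.1, 2.8, 16.4]
finger_gap: 47.4
```

Contact at TCP height 47.6, which is the floor level expected. I ease up a little and let go.

>>> drive_tool([
  [[0,0,0.4,0,0,0],[0,0,0.7,0,0,0],[0,0,0.7,0,0,0],[0,0,0.7,0,0,0],[0,0,0.7,0,0,0],[0,0,0.7,0,0,0],[0,0,0.7,0,0,0],[0,0,0.7,0,0,0]],
])

```text
time: 17.02
position: [515.9, -305.2, 47.6]
tcp_rot: [[-0.992, 0.0, 0.124], [-0.124, -0.0, -0.992], [-0.0, -1.0, 0.0]]
contact_force: [-2.1, 0.3, 4.9]
finger_gap: 47.7
```

>>> drive_tool([
  [[0,0,0,0,0,0],[0,0,0,0,0,0],[0,0,0,0,0,0],[0,0,0,0,0,0],[0,0,0,0,0,0],[0,0,0,0,0,0],[0,0,0,0,0,0],[0,0,0,0,0,0]],
], fingers=40)

```text
time: 17.68
position: [515.9, -305.2, 47.5]
tcp_rot: [[-0.992, -0.0, 0.124], [-0.124, 0.0, -0.992], [0.0, -1.0, -0.0]]
contact_force: [0.2, 0.3, -0.3]
finger_gap: 71.9
```

>>> drive_tool([
  [[0,0,5,0,0,0],[0,0,15,0,0,0],[0,0,35,0,0,0],[0,0,60,0,0,0],[0,0,90,0,0,0],[-15,0,120,0,0,0],[-35,0,150,0,0,0],[-40,0,160,0,0,0]],
])

```text
time: 18.35
position: [474.9, -306.2, 212.5]
tcp_rot: [[-0.992, 0.004, 0.123], [-0.123, -0.003, -0.992], [-0.003, -1.0, 0.003]]
contact_force: [1.0, -1.7, -0.6]
finger_gap: 71.9
```

Run:
```python
from h import *
s=sense(); print(s["time"],s["position"],s["contact_force"],s["finger_gap"])
c=cam("wrist"); im=vision.read_camera("wrist"); cv2.imwrite("pics/w6.png",im); np.save("w6.npy",np.array([c[2],*c[3]]))
y=np.radians(7.2);R=np.array([[np.cos(y),-np.sin(y)],[np.sin(y),np.cos(y)]])
for L,W,z,col in((51,31,18,(0,0,255)),(44,24,50,(0,255,0))):
    pts=proj("wrist",[[*(np.array([517,-305])+R@np.array(q)),z] for q in([L,W],[L,-W],[-L,-W],[-L,W])],c)
    cv2.polylines(im,[pts.round().astype(np.int32)],True,col,1)
cv2.imwrite("pics/w6b.png",cv2.resize(im[60:330,120:440],(800,675))[:600])
```

```text
18.35 [ 474.87103641 -306.15315578  212.47698349] [ 0.97081602 -1.70963325 -0.57715102] 71.88785309880102
```

View pics/w6b.png

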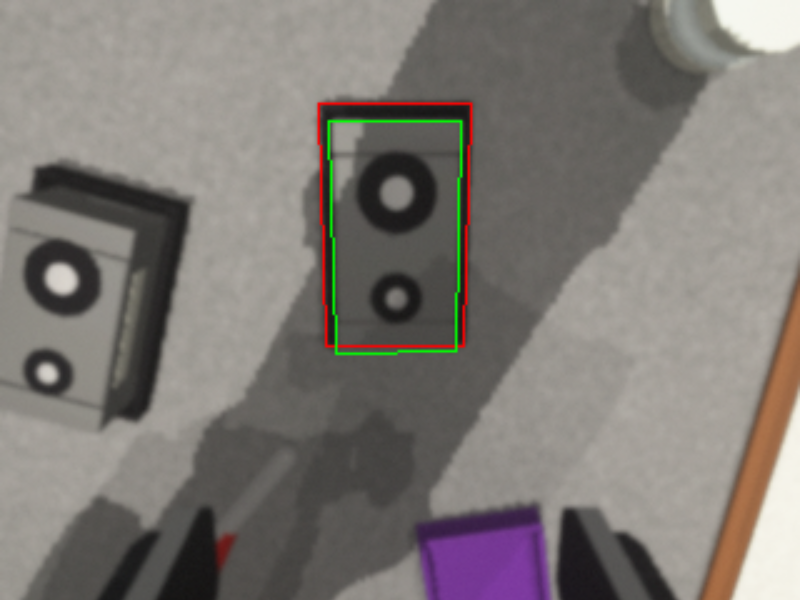

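The cassette's top face matches the green outline drawn for it seated (z = 50, centred) in the tray's red outline, and the spare stands as before. I hand in.

Run:
```python
from h import *
s=sense(); print(s["time"],np.round(s["joint_vel"],3)); env.job_done()
```

```text
18.4 [-0.016  0.063 -0.006 -0.005  0.014 -0.064 -0.027]
the job is handed in; nothing more can be done
```

I wound the crank, moved the freed cassette to the empty holder and handed the job in at 18.4 s. No verdict is reported.

- **Winding:** I wound to about 1.85 turns. The tangential drag fell from about 8 N to about 1.5 N somewhere between 1.4 and 1.73 turns. I then went 45° more to confirm the drop and let the tongue draw back. That is at most 165° past the drop, under the 270° limit, and the pin looked flush in the picture taken afterwards.
- **Lifting:** the first 4 mm, taken slowly, showed only about the cassette's own weight (1 to 2 N). While the jaws closed there was a brief downward push of about 8 N, under the 20 N limit.
- **Placing:** the cassette touched the holder floor at the expected height with about 16 N (limit 35 N), and I eased it off before letting go. In the last wrist picture its top face matched the outline for a seated, centred cassette.
- **Other things:** the spare cassette looked untouched. I did not check the other bystanders separately at the end.

**Disagreements:** the top and wrist cameras differed by about 2 to 3 mm in y, and I trusted the wrist camera because it agreed with the held cassette's position. The discs and the front edge put the cassette's centre in the jaws about 2 mm apart, and I went by the edge.

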